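# Put two corks away in the narrow-necked jar

## Task

Put the two corks that stand on the worktop away in the narrow-necked glass jar: first lift off the cork ball that closes the jar and park it on the mouth of the small steel cup, where it cannot roll, never on the worktop. Then, with the ball waiting there, drop the corks down the neck one at a time, in either order, and at last set the ball back on the jar's mouth. Jar and cup stay upright where they stand, and the garlic, lemon, teaspoon and salt shaker are left alone.

Things in the scene. Friction and masses are not known exactly. Their poses are not given: they have to be found in the camera images.
- cork_jar: Loose clear glass jar, 0.6 kg, 140 mm high, that stands on the worktop: round body 96 mm across up to 70 mm high, shoulder narrowing to a straight neck from 110 mm up, 44 mm outside and 36 mm bore; inner floor 8 mm up. Empty, closed by the cork ball. (Wall cabinets hang over the back of the worktop, 0.51 m above it; their door handles reach forward to about x = 0.62 m, so keep the wrist in front of that when it is high.) Origin: centre of its underside, z up.
- jar_mouth (a point): Centre of the jar's mouth, level with the top of its rim, 140 mm above the underside; z up along the neck.
- cork_ball: Plain loose cork ball, 56 mm across, about 40 g: the jar's stopper. It rests by its weight on the rim of the jar's mouth, its lower part in the neck. Origin on its surface, at its lowest point to begin with (it turns with the ball: use the centre).
- cork_ball_center (a point): Centre of the cork ball. It lies about 21 mm above jar_mouth when the ball sits on the jar, and about 16 mm above cup_mouth when it sits on the steel cup.
- steel_cup: Small loose steel cup without handle, 90 g, 72 mm high, 52 mm across at the rim, hollow, empty, standing upright on the worktop. The ball is too wide to fall in and sits stably on its rim. Origin: centre of its underside, z up.
- cup_mouth (a point): Centre of the cup's mouth, level with its rim, 72 mm above its underside; z up.
- wine_cork: Straight loose wine cork, 24 mm across and 45 mm long, about 12 g, standing on end on the worktop. Origin: centre of its lower end, z along its length (up to begin with).
- wine_cork_center (a point): Middle of the straight cork, halfway along its length.
- mushroom_cork: Loose sparkling-wine cork, 48 mm long, about 14 g, standing on its narrow end: stem 23 mm across up to 24 mm, widening to a head 30 mm across from 31 to 44 mm above the end, with a rounded top. Origin: centre of its narrow lower end, z along its length (up to begin with).
- mushroom_cork_center (a point): Point on the mushroom cork's axis halfway along its length, 24 mm from the narrow end.
- garlic: Loose garlic bulb, about 50 mm in size, near the front edge. Leave alone. Origin: centre of its underside.
- salt_shaker: Loose glass salt shaker with a grey top, 44 mm across, 90 mm high, behind the jar and cup. Leave alone. Origin: centre of its underside.
- lemon: Loose lemon, 83 x 58 x 58 mm, lying behind the corks. Leave alone. Origin: centre of its underside.
- teaspoon: Loose steel teaspoon, 132 mm long, 26 mm wide, 9 mm high, lying behind the jar and cup. Leave alone. Origin: centre of its underside.
Mind the look-alikes: they are no part of the job. Leave any red look-alike of the cork_ball alone.

How it is judged:
By the outcome, as a careful person would: the job done as asked, in the order asked, and still so for the second after the job is handed in, with the robot touching nothing.
It also fails if it takes over 72 s, if anything falls off the work surface, if the arm or the gripper's body presses on something with over 40 N, if the wrist force passes 120 N, or if a joint passes its speed limit or range.

## Robot

A 6-joint arm with a two-finger parallel gripper is mounted at the origin on a cart in front of the work surface, level with it; the furniture and walls round the work are solid. World frame = base frame: x ahead of the robot, y to its left, z up, the work surface at z = 0. Lengths are in m, angles in degrees, forces in N, time in s.
With the tool pointing down it reaches from about 0.375 to 0.9 m from the base axis. Payload 3.1 kg.
Tool frame: the origin (TCP) lies between the finger pads; the fingertips stand 22 mm ahead of it and the grasp point (between the pads) lies 3 mm ahead of it; z points along the fingers, y is the line along which they close (so a half turn about z gives the same grasp; the last joint's range is limited). The gripper opens to 87 mm and grips with 3 to 60 N. Pads are 19 mm wide; open, the fingers measure 117 mm over their backs; the gripper's body (75 mm by 190 mm) begins 51 mm behind the grasp point.
Start: joints at [-82.248, 30.224, 82.088, -0, 67.689, -10.227], TCP at [0.193, -0.594, 0.245] pointing down, gripper open.
Joint ranges: [-176.69, 176.69], [-43.24, 126.21], [12.49, 139.97], [-82, 262], [0, 151.66], [-163.58, 163.58]. Speed limits (degrees/s): [159.86, 159.86, 180, 180, 180, 180].

## Interface

Orientations are given as a 3x3 rotation matrix whose columns are the frame's x, y, z axes.
In Python, from rig import bot, capture, search_frame, outline_of, spot_point gives the robot as it stands.
- The arm moves only by the tool jog_arm, never from a script. Its argument "rows" is text: rows parted by semicolons, each of 7 numbers parted by spaces: the opening, from 0 (shut) to 1 (fully open), then the shift along the tool's x, y, z as a fraction of full scale, then the turn, a rotation vector about the tool's x, y, z as a fraction of full scale. A call has 1 to 20 rows; each row is the pose to reach, as a shift and turn from the pose commanded when the call began, along the tool's axes at that moment; what a row does not reach only later rows make up. Full scale, the value 1, is 0.5 m for a shift and pi/4 rad for a turn. A row lasts 1/12 s, in which the tool goes at most 41.7 mm and 7.16 degrees, less where a joint would pass 70% of its speed; a pose out of reach is approached as far as the arm can. A call with a number of a shift or a turn outside -1 to 1 is refused whole. A call with a gripper value outside its range is refused whole. The fingers move at their own pace and stop on an object; the grip force is fixed at half the most. Time passes only in rows, so rows that repeat a pose let the fingers close. It gives the time, the measured TCP pose, the force, the opening and the grip force at its end, in the units of the state.
- bot.read_state(): the state, without advancing time (a new reading comes with each control period).
- capture(name): name is "side" or "top" or "wrist"; returns a dict with "pixels" (400x640x3 uint8, red, green, blue), "fx", "fy", "cx", "cy" (pixels), "distortion" ([k1, k2, p1, p2, k3] as OpenCV has them; the pictures are not rectified), "R" (3x3) and "t" (3): a world point X has camera coordinates R X + t; the wrist camera has in their place "mount" (4x4, takes a point from camera to tool coordinates, whose origin is the TCP and whose axes are the flange's). Camera axes: x right, y down, z forward; pixel columns grow to the right and rows downward; lengths in m; the calibration is good to about 2 mm. A picture is of the moment at which its call begins: read the wrist's pose just before it. There is no depth.
- bot.hand_in(): hands the job in; it is judged then, once.
Trained networks look in a picture, given as the dict that the camera call returned (one of the last four; its "shot" number tells which), for a name from the list of things; names that differ only in an ending like _2 or _b are one class to them, and where a whole thing is asked for, a point or a joint stands for the part that bears it (a point fixed in the world has none). Each returns a list of dicts, best first, with "conf" (0 to 1); they miss things now and then, are a little off and sometimes report something else, mostly with a low value. They report only what shows in the picture. A call takes as long as a camera call. They do not tell look-alikes from the thing itself.
- search_frame(label, picture): "point" ([x, y, z] in m, in world coordinates, good to about 4 mm: the middle of the surface that is visible of it).
- outline_of(label, picture): "region" (400x640 bool, what is visible of it).
- spot_point(label, picture): "point" ([x, y, z] in m, in world coordinates, good to about 4 mm: a listed point, or the origin of a listed thing).
The state is a dict: "time_s": time; "joint_positions": joint angles; "qvel": joint speeds; "tau": joint torques, N m; "position": TCP position; "tcp_rot": TCP orientation; "force": force on the tool from outside, world axes, zero at the start; "moment": the same for the moment, N m; "opening": opening from 0.0 (shut) to 1.0 (fully open); "grasp_force": force on a finger pad.
Only numpy, scipy, OpenCV 4.12 (cv2) and the standard library are available. Lean on these libraries where they do the work, as an engineer would, in place of code of your own. Each camera call takes 0.05 s, during which the arm holds its last target. There are 200 camera calls.

## Working session

There is one attempt and no reset: what is moved stays moved. The work goes in short steps, Python scripts to look and compute and a tool call to move; the robot and the scene stay as the last step left them, time stands still between calls to the robot, and variables do not carry over. Pictures are saved under pics/ and viewed, at most 12 in all, crops included, and the job is handed in when it is done.

Besides the shell and the picture viewer there is one more tool, called after "Call:" in YAML: its name, and indented under it one key for each argument. jog_arm: Moves the arm, as the interface text tells. Its arguments: {"type":"object","properties":{"rows":{"type":"string"}},"required":["rows"]}

```bash
ls; mkdir -p pics; python3 - <<'E'
from rig import bot,capture,search_frame,outline_of,spot_point
import cv2,numpy as np
s=bot.read_state();print(s['time_s'],s['position'],np.round(s['tcp_rot'],3).tolist(),s['opening'])
ims=[]
for n in ['top','side']:
    p=capture(n);ims.append(p['pixels'][:,:,::-1])
    print(n,np.round(-np.array(p['R']).T@p['t'],3))
    for l in ['cork_jar','jar_mouth','cork_ball_center','steel_cup','cup_mouth','wine_cork','wine_cork_center','mushroom_cork','mushroom_cork_center','garlic','salt_shaker','lemon','teaspoon']:
        print(l,[(np.round(d['point'],3).tolist(),round(d['conf'],2)) for d in spot_point(l,p)][:3])
cv2.imwrite('pics/top.png',ims[0]);cv2.imwrite('pics/side.png',ims[1])
E
```

```text
pics
0.0 [ 0.19285473 -0.59377906  0.24359162] [[0.951, 0.309, -0.0], [0.309, -0.951, 0.002], [0.0, -0.002, -1.0]] 0.9970482568952733
top [0.384 0.029 0.958]
cork_jar [([0.511, 0.249, 0.001], 0.62)]
jar_mouth [([0.51, 0.247, 0.136], 0.56)]
cork_ball_center [([0.505, 0.248, 0.165], 0.74), ([0.566, -0.137, 0.003], 0.56), ([0.639, 0.002, 0.002], 0.27)]
steel_cup [([0.534, 0.024, 0.001], 0.87)]
cup_mouth [([0.528, 0.028, 0.074], 0.9), ([0.634, 0.125, 0.001], 0.26)]
wine_cork [([0.567, -0.135, 0.001], 0.59)]
wine_cork_center [([0.567, -0.133, 0.025], 0.61), ([0.454, 0.138, 0.0], 0.25)]
mushroom_cork [([0.467, -0.159, 0.002], 0.48), ([0.509, 0.249, 0.135], 0.38)]
mushroom_cork_center [([0.468, -0.156, 0.028], 0.74)]
garlic [([0.452, 0.134, -0.0], 0.61)]
salt_shaker [([0.631, 0.122, -0.0], 0.64)]
lemon [([0.662, -0.163, 0.006], 0.71)]
teaspoon [([0.637, 0.005, 0.002], 0.64)]
side [0.238 0.588 0.685]
cork_jar [([0.505, 0.25, -0.003], 0.6)]
jar_mouth [([0.503, 0.25, 0.137], 0.88), ([0.564, -0.134, 0.002], 0.31)]
cork_ball_center [([0.518, -0.073, 0.028], 0.79)]
steel_cup [([0.536, 0.026, 0.001], 0.84)]
cup_mouth [([0.534, 0.022, 0.072], 0.9)]
wine_cork [([0.566, -0.135, 0.002], 0.54), ([0.569, -0.131, 0.023], 0.33), ([0.505, 0.252, 0.136], 0.27)]
wine_cork_center [([0.567, -0.131, 0.022], 0.6), ([0.531, 0.023, 0.067], 0.39)]
mushroom_cork [([0.459, -0.154, 0.002], 0.5)]
mushroom_cork_center [([0.465, -0.158, 0.022], 0.75)]
garlic [([0.457, 0.131, -0.005], 0.61)]
salt_shaker [([0.634, 0.128, -0.004], 0.9)]
lemon [([0.668, -0.164, -0.001], 0.9)]
teaspoon [([0.633, 0.005, -0.002], 0.63), ([0.506, 0.248, -0.004], 0.4)]
```

View pics/top.png

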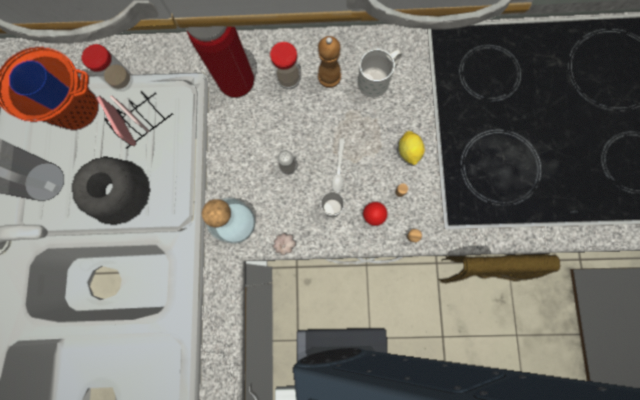

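View pics/side.png

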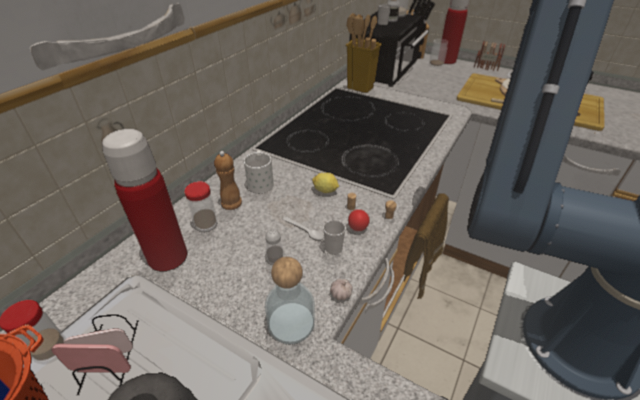

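Top view: the cork ball sits on the jar at (216,213). The cup is at (332,207), the wine cork at (402,189) and the mushroom cork at (414,236). There are two ball candidates: the brown one at (216,213) top / (287,271) side, and the red one at (375,213) top / (358,219) side. The brown one fits, since it is cork-coloured and closes the jar; the red one stands on the worktop. I'll triangulate and confirm this in one crop.

```bash
cat > h.py <<'E'
from rig import bot,capture,search_frame,outline_of,spot_point
import cv2,numpy as np
def und(p,uv):
    K=np.array([[p['fx'],0,p['cx']],[0,p['fy'],p['cy']],[0,0,1.]])
    return cv2.undistortPoints(np.array([[uv]],float),K,np.array(p['distortion'],float))[0,0]
def proj(p,X):
    K=np.array([[p['fx'],0,p['cx']],[0,p['fy'],p['cy']],[0,0,1.]])
    return cv2.projectPoints(np.array([X],float),cv2.Rodrigues(np.array(p['R'],float))[0],np.array(p['t'],float),K,np.array(p['distortion'],float))[0][0,0]
def ray(p,uv):
    x=und(p,uv);R=np.array(p['R']);d=R.T@np.array([x[0],x[1],1]);return -R.T@np.array(p['t']),d/np.linalg.norm(d)
def tri(rs):
    A=0;b=0
    for c,d in rs:
        M=np.eye(3)-np.outer(d,d);A=A+M;b=b+M@c
    X=np.linalg.solve(A,b);return X,[round(1e3*np.linalg.norm((np.eye(3)-np.outer(d,d))@(X-c)),1) for c,d in rs]
def atz(r,z): c,d=r;return c+d*(z-c[2])/d[2]
def outl(l,p,near):
    best=None;u=proj(p,near)
    for o in outline_of(l,p):
        ys,xs=np.nonzero(o['region']);
        if len(xs)==0: continue
        c=((xs.min()+xs.max())/2,(ys.min()+ys.max())/2)
        m=(xs.mean(),ys.mean())
        if np.hypot(*(np.array(m)-u))<15 and best is None: best=(m,len(xs),o['conf'])
    return best
E
python3 - <<'E'
from h import *
P={n:capture(n) for n in ['top','side']}
for l,near in [('cork_ball',(.506,.249,.161)),('wine_cork',(.567,-.134,.0225)),('mushroom_cork',(.466,-.157,.026)),('steel_cup',(.532,.025,.036))]:
    rs=[]
    for n,p in P.items():
        b=outl(l,p,near);print(l,n,b,np.round(proj(p,near),1))
        if b: rs.append(ray(p,b[0])); print('   atz',np.round(atz(rs[-1],near[2]),4))
    if len(rs)==2: X,e=tri(rs);print('   tri',np.round(X,4),e)
t=P['top']['pixels'][:,:,::-1];s=P['side']['pixels'][:,:,::-1]
a=cv2.resize(t[170:260,190:440],None,fx=3.2,fy=3.2,interpolation=3);b=cv2.resize(s[180:280,240:490],None,fx=3.2,fy=3.2,interpolation=3)
cv2.imwrite('pics/crop.png',np.vstack([a,b])[:600])
E
```

```text
cork_ball top ((np.float64(215.858407079646), np.float64(212.42772861356931)), 678, 0.67) [215.4 213. ]
   atz [0.5071 0.2481 0.161 ]
cork_ball side ((np.float64(286.6270543615676), np.float64(271.73830594184574)), 791, 0.72) [286.2 272.8]
   atz [0.5067 0.2467 0.161 ]
   tri [0.5065 0.2476 0.1623] [np.float64(0.4), np.float64(0.4)]
wine_cork top None [400.8 189.7]
wine_cork side None [350.6 200.9]
mushroom_cork top ((np.float64(414.0408163265306), np.float64(235.23809523809524)), 147, 0.6) [414.5 233.9]
   atz [ 0.4632 -0.1558  0.026 ]
mushroom_cork side ((np.float64(390.0335195530726), np.float64(208.37430167597765)), 179, 0.55) [388.9 207.5]
   atz [ 0.462  -0.1554  0.026 ]
   tri [ 0.4627 -0.156   0.0253] [np.float64(0.5), np.float64(0.5)]
steel_cup top ((np.float64(331.60531697341514), np.float64(203.56237218813905)), 489, 0.95) [331.  206.3]
   atz [0.5381 0.0235 0.036 ]
steel_cup side ((np.float64(333.8263665594855), np.float64(235.90675241157555)), 622, 0.8) [333.6 238.4]
   atz [0.5355 0.0175 0.036 ]
   tri [0.535  0.0229 0.0418] [np.float64(2.1), np.float64(2.1)]
```

View pics/crop.png

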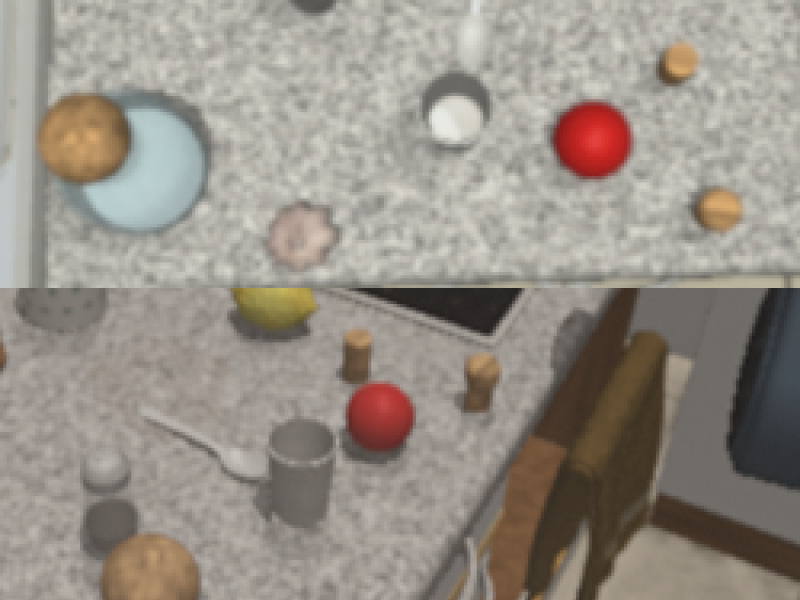

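The crop confirms it: the brown cork ball closes the jar, and the red ball stands alone on the worktop. I'll move in now, turning so the fingers close along world x.

Call:
jog_arm:
  rows: "1 0.8 -0.464 -0.113 0 0 -0.8;1 0.8 -0.464 -0.113 0 0 -0.8;1 0.8 -0.464 -0.113 0 0 -0.8;1 0.8 -0.464 -0.113 0 0 -0.8;1 0.8 -0.464 -0.113 0 0 -0.8;1 0.8 -0.464 -0.113 0 0 -0.8;1 0.8 -0.464 -0.113 0 0 -0.8;1 0.8 -0.464 -0.113 0 0 -0.8;1 0.8 -0.464 -0.113 0 0 -0.8;1 0.8 -0.464 -0.113 0 0 -0.8;1 0.8 -0.464 -0.113 0 0 -0.8;1 0.8 -0.464 -0.113 0 0 -0.8;1 0.8 -0.464 -0.113 0 0 -0.8"

```text
time_s: 2.98
position: [0.5035, -0.2481, 0.3016]
tcp_rot: [[0.584, 0.812, 0.001], [0.812, -0.584, -0.001], [0.0, 0.001, -1.0]]
force: [-0.8, 0.5, -0.6]
opening: 0.999
grasp_force: 0.0
```

```bash
python3 - <<'E'
from h import *
P={n:capture(n) for n in ['top','side']}
s=bot.read_state();print(s['time_s'],s['position'],np.round(s['tcp_rot'],3).tolist(),np.round(s['joint_positions'],1))
print('cuprim',np.round(atz(ray(P['top'],(332.5,204.4)),.072),4),np.round(atz(ray(P['side'],(334.4,229)),.072),4))
print('winetop',np.round(atz(ray(P['top'],(403.1,187.8)),.045),4),np.round(atz(ray(P['side'],(358/3.2+240,(338-288)/3.2+180)),.045),4))
E
```

```text
3.0833 [ 0.50140152 -0.25054196  0.30089394] [[0.587, 0.809, -0.001], [0.809, -0.587, -0.001], [-0.001, -0.0, -1.0]] [-37.9  21.7  87.5  -0.1  70.9  -2. ]
cuprim [0.5302 0.0219 0.072 ] [0.5287 0.0289 0.072 ]
winetop [ 0.5668 -0.1355  0.045 ] [ 0.5628 -0.1305  0.045 ]
```

Call:
jog_arm:
  rows: "1 0.814 -0.574 0.08 0 0 -0.8;1 0.814 -0.574 0.08 0 0 -0.8;1 0.814 -0.574 0.08 0 0 -0.8;1 0.814 -0.574 0.08 0 0 -0.8;1 0.814 -0.574 0.08 0 0 -0.8;1 0.814 -0.574 0.08 0 0 -0.8;1 0.814 -0.574 0.08 0 0 -0.8;1 0.814 -0.574 0.08 0 0 -0.8;1 0.814 -0.574 0.08 0 0 -0.8;1 0.814 -0.574 0.08 0 0 -0.8;1 0.814 -0.574 0.08 0 0 -0.8;1 0.814 -0.574 0.08 0 0 -0.8;1 0.814 -0.574 0.08 0 0 -0.8;1 0.814 -0.574 0.08 0 0 -0.8;1 0.814 -0.574 0.08 0 0 -0.8"

```text
time_s: 4.33
position: [0.5092, 0.2458, 0.2606]
tcp_rot: [[0.002, 1.0, -0.001], [1.0, -0.002, -0.001], [-0.001, -0.001, -1.0]]
force: [0.6, 0.4, -0.5]
opening: 1.006
grasp_force: 0.0
```

```bash
cat >> h.py <<'E'
def wrist():
    s=bot.read_state();p=capture('wrist');M=np.array(p['mount']);R=np.array(s['tcp_rot'])
    Rc=R@M[:3,:3];tc=R@M[:3,3]+np.array(s['position']);p['R']=Rc.T;p['t']=-Rc.T@tc;return s,p
E
python3 - <<'E'
from h import *
s,p=wrist();print(s['time_s'],s['position'],np.round(s['tcp_rot'],3).tolist(),np.round(s['joint_positions'],1))
print(np.round(-p['R'].T@p['t'],3))
b=outl('cork_ball',p,(.507,.248,.161));print(b,proj(p,(.507,.248,.161)))
if b: print(atz(ray(p,b[0]),.161))
cv2.imwrite('pics/w1.png',p['pixels'][:,:,::-1])
E
```

```text
4.3333 [0.50921546 0.24577163 0.26060359] [[0.002, 1.0, -0.001], [1.0, -0.002, -0.001], [-0.001, -0.001, -1.0]] [14.5 24.6 89.7 -0.1 65.8 14.6]
[0.51  0.324 0.4  ]
((np.float64(321.5069234097793), np.float64(206.08178277801818)), 4622, 0.62) [321.5046201  208.94491198]
[0.50700986 0.25021013 0.161     ]
```

View pics/w1.png

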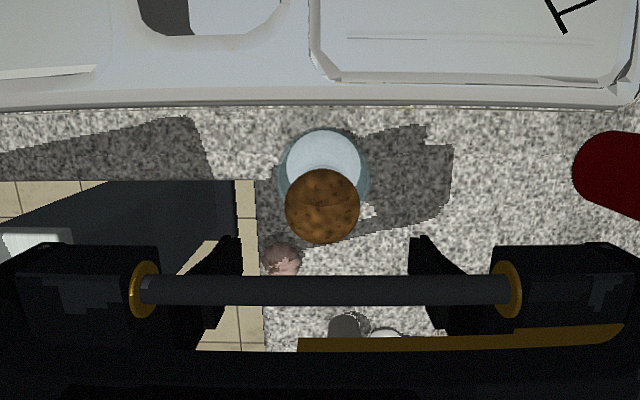

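Wrist view: the ball is at (322,206), between the open fingers at about (0.507, 0.249), with the jar below it. I'll descend, grip and lift.

Call:
jog_arm:
  rows: "1 0.002 0 0.06 0 0 0;1 0.002 0 0.12 0 0 0;1 0.002 0 0.16 0 0 0;1 0.002 0 0.182 0 0 0;1 0.002 0 0.182 0 0 0;1 0.002 0 0.182 0 0 0;0 0.002 0 0.182 0 0 0;0 0.002 0 0.182 0 0 0;0 0.002 0 0.182 0 0 0;0 0.002 0 0.182 0 0 0;0 0.002 0 0.182 0 0 0;0 0.002 0 0.182 0 0 0;0 0.002 0 0.182 0 0 0;0 0.002 0 0.182 0 0 0"

```text
time_s: 5.6
position: [0.5082, 0.2488, 0.1703]
tcp_rot: [[0.0, 1.0, -0.001], [1.0, -0.0, -0.0], [-0.0, -0.001, -1.0]]
force: [-2.6, 0.2, 4.0]
opening: 0.629
grasp_force: 30.0
```

Call:
jog_arm:
  rows: "0 0 0 -0.02 0 0 0;0 0 0 -0.05 0 0 0;0 0 0 -0.1 0 0 0;0 0 0 -0.16 0 0 0;0 0 0 -0.182 0 0 0;0 -0.08 0.02 -0.182 0 0 0;0 -0.16 0.046 -0.182 0 0 0;0 -0.24 0.046 -0.182 0 0 0;0 -0.32 0.046 -0.182 0 0 0;0 -0.4 0.046 -0.182 0 0 0;0 -0.48 0.046 -0.182 0 0 0;0 -0.56 0.046 -0.182 0 0 0;0 -0.6 0.046 -0.182 0 0 0;0 -0.618 0.046 -0.182 0 0 0;0 -0.618 0.046 -0.182 0 0 0;0 -0.618 0.046 -0.182 0 0 0;0 -0.618 0.046 -0.182 0 0 0"

```text
time_s: 7.02
position: [0.5318, -0.0588, 0.2611]
tcp_rot: [[-0.001, 1.0, -0.0], [1.0, 0.001, 0.001], [0.001, -0.0, -1.0]]
force: [-0.8, -0.8, -0.4]
opening: 0.629
grasp_force: 30.0
```

```bash
python3 - <<'E'
from h import *
s,p=wrist();print(s['time_s'],s['position'],s['opening'],s['grasp_force'])
o=outline_of('steel_cup',p)
for d in spot_point('cup_mouth',p)[:2]: print(d)
for d in o[:2]:
    ys,xs=np.nonzero(d['region']);print(d['conf'],xs.min(),xs.max(),ys.min(),ys.max())
print(proj(p,(.5302,.0252,.072)))
for l,z in [('cork_ball_center',0),('wine_cork_center',0)]:print(l,spot_point(l,p)[:2])
t=capture('top')
for l in ['jar_mouth','cup_mouth']:print(l,spot_point(l,t)[:1])
print('jar', [np.round(d['point'],3) for d in spot_point('jar_mouth',p)][:2])
x=int(proj(p,(.5302,.0252,.072))[0]);cv2.imwrite('pics/w2.png',p['pixels'][:,:,::-1])
E
```

```text
7.0167 [ 0.53179471 -0.05884878  0.26109385] 0.6292372089104109 30.000030398368835
{'point': [0.534, 0.0211, 0.0733], 'conf': 0.76}
0.23 266 274 235 239
[322.97260819  96.37660077]
cork_ball_center [{'point': [0.5327, -0.0593, 0.2523], 'conf': 0.9}, {'point': [0.5134, -0.0706, 0.0266], 'conf': 0.82}]
wine_cork_center []
jar_mouth []
cup_mouth [{'point': [0.5301, 0.0256, 0.0739], 'conf': 0.65}]
jar []
```

View pics/w2.png

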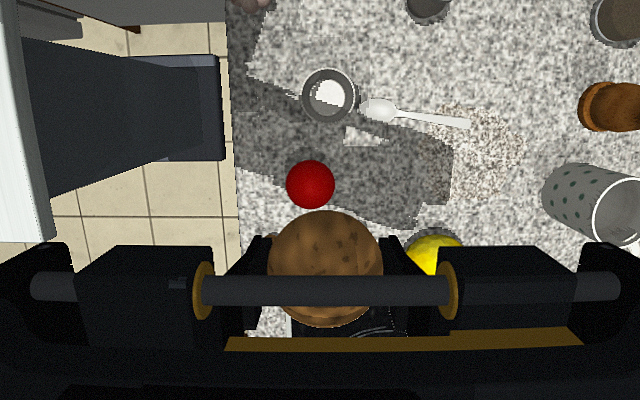

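Wrist view: the ball is held at (325,268), the cup rim at about (329,97) and the red ball at (311,184). I'll fit the rim in the images before placing.

```bash
python3 - <<'E'
from h import *
from scipy.optimize import minimize
a=np.linspace(0,2*np.pi,120,endpoint=False)
def fit(p,X0,r,z,lo):
    g=cv2.GaussianBlur(cv2.cvtColor(p['pixels'],cv2.COLOR_RGB2GRAY).astype(np.float32),(0,0),1.0)
    m=np.hypot(cv2.Sobel(g,5,1,0),cv2.Sobel(g,5,0,1))
    def sc(x):
        q=np.array([proj(p,(x[0]+r*np.cos(t),x[1]+r*np.sin(t),z)) for t in a[::3]],np.float32)
        return float(cv2.remap(m,q[:,0:1],q[:,1:2],1).mean())
    G=[(sc((X0[0]+dx,X0[1]+dy)),dx,dy) for dx in np.arange(-.012,.0121,.001) for dy in np.arange(-.012,.0121,.001)]
    s,dx,dy=max(G);return round(X0[0]+dx,4),round(X0[1]+dy,4),round(s)
s,w=wrist();print(s['position'])
t=capture('top');d=capture('side')
for n,p in [('w',w),('t',t),('s',d)]:
    print(n,'rim',fit(p,(.531,.025),.026,.072,0),'base?',fit(p,(.531,.025),.024,.072,0))
np.save('/tmp/x.npy',0)
E
```

```text
[ 0.53192045 -0.05997152  0.2610515 ]
w rim (np.float64(0.534), np.float64(0.023), 165) base? (np.float64(0.534), np.float64(0.026), 200)
t rim (np.float64(0.519), np.float64(0.017), 91) base? (np.float64(0.519), np.float64(0.017), 85)
s rim (np.float64(0.535), np.float64(0.036), 47) base? (np.float64(0.537), np.float64(0.037), 48)
```

Call:
jog_arm:
  rows: "0 0.08 0.005 0 0 0 0;0 0.15 0.005 0 0 0 0;0 0.169 0.005 0.04 0 0 0;0 0.169 0.005 0.1 0 0 0;0 0.169 0.005 0.16 0 0 0;0 0.169 0.005 0.22 0 0 0;0 0.169 0.005 0.27 0 0 0;0 0.169 0.005 0.3 0 0 0;0 0.169 0.005 0.31 0 0 0;0 0.169 0.005 0.314 0 0 0;0 0.169 0.005 0.318 0 0 0;0 0.169 0.005 0.318 0 0 0;0 0.169 0.005 0.318 0 0 0"

```text
time_s: 8.7
position: [0.5353, 0.024, 0.1032]
tcp_rot: [[0.0, 1.0, 0.002], [1.0, -0.0, -0.0], [-0.0, 0.002, -1.0]]
force: [-0.2, 0.4, -0.6]
opening: 0.63
grasp_force: 30.0
```

```bash
python3 - <<'E'
from h import *
s=bot.read_state();print(s['position'],s['force'])
d=capture('side');t=capture('top')
for n,p in [('s',d),('t',t)]:
    b=outl('cork_ball',p,(.533,.0245,.093))
    if b: print(n,b,atz(ray(p,b[0]),.093),[round(float(v),1) for v in proj(p,(.533,.0245,.093))])
a=cv2.resize(d['pixels'][170:270,290:400,::-1],None,fx=5,fy=5,interpolation=3);b=cv2.resize(t['pixels'][150:250,300:350,::-1],None,fx=5,fy=5,interpolation=3)
cv2.imwrite('pics/c2.png',np.hstack([a,b]))
E
```

```text
[0.5352937  0.02397911 0.10316213] [-0.22982603  0.42506346 -0.59693768]
s ((np.float64(332.63133640552996), np.float64(219.8364055299539)), 434, 0.57) [0.53662003 0.02390469 0.093     ] [333.9, 220.5]
```

View pics/c2.png

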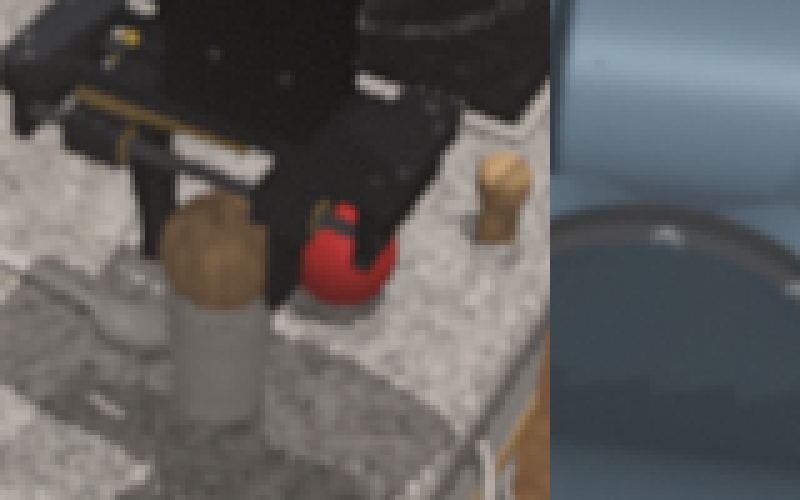

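Side crop: the ball at (214,250) is centred above the cup body (165–268). I'll lower the last millimetres.

Call:
jog_arm:
  rows: "0 0 0 0.004 0 0 0;0 0 0 0.008 0 0 0;0 0 0 0.01 0 0 0;0 0 0 0.011 0 0 0;0 0 0 0.011 0 0 0"

```text
time_s: 9.32
position: [0.5344, 0.0241, 0.0965]
tcp_rot: [[0.0, 1.0, -0.0], [1.0, -0.0, 0.0], [0.0, -0.0, -1.0]]
force: [-0.4, 0.7, 0.4]
opening: 0.633
grasp_force: 30.0
```

Call:
jog_arm:
  rows: "0 0 0 0.002 0 0 0;0 0 0 0.003 0 0 0;0 0 0 0.003 0 0 0;0.68 0 0 0.003 0 0 0;0.72 0 0 0.003 0 0 0;0.8 0 0 0.003 0 0 0;0.9 0 0 0.003 0 0 0;1 0 0 0.003 0 0 0;1 0 0 0.003 0 0 0;1 0 0 -0.03 0 0 0;1 0 0 -0.08 0 0 0;1 0 0 -0.15 0 0 0;1 0 0 -0.23 0 0 0;1 0 0 -0.28 0 0 0;1 0 0 -0.28 0 0 0;1 0 0 -0.28 0 0 0"

```text
time_s: 10.65
position: [0.5352, 0.0241, 0.2381]
tcp_rot: [[0.0, 1.0, 0.004], [1.0, -0.0, -0.001], [-0.001, 0.004, -1.0]]
force: [-0.5, 0.1, -0.5]
opening: 0.998
grasp_force: 0.0
```

Call:
jog_arm:
  rows: "0.5 -0.08 -0.01 0 0 0 0;0.5 -0.16 -0.02 0 0 0 0;0.5 -0.24 -0.02 0 0 0 0;0.5 -0.32 -0.02 0 0 0 0;0.5 -0.4 -0.02 0 0 0 0;0.5 -0.48 -0.02 0 0 0 0;0.5 -0.52 -0.02 0 0 0 0;0.5 -0.53 -0.02 0 0 0 0;0.5 -0.53 -0.02 0 0 0 0;0.5 -0.53 -0.02 0 0 0 0;0.5 -0.53 -0.02 0 0 0 0"

```text
time_s: 11.57
position: [0.5237, -0.2388, 0.2356]
tcp_rot: [[-0.001, 1.0, -0.002], [1.0, 0.001, 0.002], [0.002, -0.002, -1.0]]
force: [0.2, 0.1, 0.2]
opening: 0.501
grasp_force: 0.0
```

```bash
python3 - <<'E'
from h import *
s,p=wrist();print(s['time_s'],s['position'],s['opening'])
d=capture('side');t=capture('top');rs=[]
for n,q in [('s',d),('t',t)]:
    b=outl('cork_ball',q,(.533,.0245,.088))
    if b: rs.append(ray(q,b[0]));print(n,b)
if len(rs)==2:print('ball',tri(rs))
for l,n in [('wine_cork',(.567,-.134,.0225)),('mushroom_cork',(.465,-.156,.024))]:
    print(l,spot_point(l,p)[:1],spot_point(l+'_center',p)[:1],proj(p,n))
    b=outl(l,p,n)
    if b:print(b,atz(ray(p,b[0]),.025))
cv2.imwrite('pics/w3.png',p['pixels'][:,:,::-1])
E
```

```text
11.5667 [ 0.52371167 -0.23877643  0.23555458] 0.5006292876414085
s ((np.float64(334.2562358276644), np.float64(221.98866213151928)), 441, 0.71)
t ((np.float64(330.6601178781925), np.float64(200.55206286836935)), 509, 0.59)
ball (array([0.5338011 , 0.0250193 , 0.08919225]), [np.float64(1.9), np.float64(1.9)])
wine_cork [{'point': [0.5649, -0.1375, 0.0025], 'conf': 0.58}] [{'point': [0.5632, -0.1331, 0.0231], 'conf': 0.65}] [369.05237905  75.76823812]
((np.float64(370.3966049382716), np.float64(72.25)), 648, 0.81) [ 0.56791487 -0.13087807  0.025     ]
mushroom_cork [{'point': [0.4605, -0.1529, -0.001], 'conf': 0.66}] [{'point': [0.4641, -0.1561, 0.0204], 'conf': 0.92}] [266.34532623  98.58039109]
((np.float64(262.11728395061726), np.float64(93.63703703703703)), 810, 0.77) [ 0.4611291 -0.1512243  0.025    ]
```

View pics/w3.png

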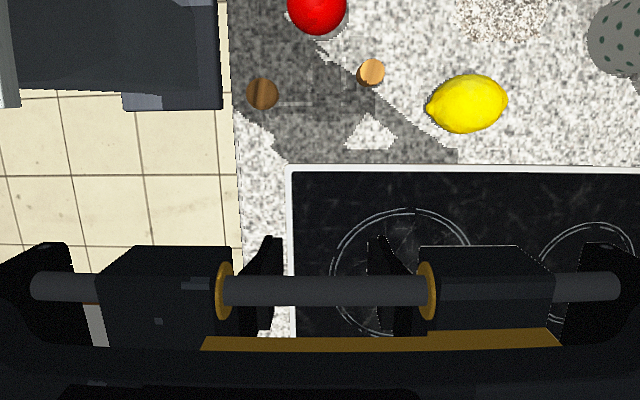

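The ball is parked on the cup, triangulated at (0.534, 0.025, 0.089). Wrist view: the wine cork is at (371,72), the mushroom cork at (262,94), and the red ball and lemon are clear of the fingers. I'll take the wine cork now.

Call:
jog_arm:
  rows: "0.5 0.08 0.03 0 0 0 0;0.5 0.16 0.06 0.04 0 0 0;0.5 0.205 0.086 0.1 0 0 0;0.5 0.213 0.086 0.16 0 0 0;0.5 0.213 0.086 0.22 0 0 0;0.5 0.213 0.086 0.28 0 0 0;0.5 0.213 0.086 0.33 0 0 0;0.5 0.213 0.086 0.36 0 0 0;0.5 0.213 0.086 0.38 0 0 0;0.5 0.213 0.086 0.386 0 0 0;0.5 0.213 0.086 0.386 0 0 0;0 0.213 0.086 0.386 0 0 0;0 0.213 0.086 0.386 0 0 0;0 0.213 0.086 0.386 0 0 0;0 0.213 0.086 0.386 0 0 0;0 0.213 0.086 0.386 0 0 0;0 0.213 0.086 0.386 0 0 0"

```text
time_s: 13.53
position: [0.568, -0.1346, 0.0445]
tcp_rot: [[0.0, 1.0, 0.002], [1.0, -0.0, -0.001], [-0.001, 0.002, -1.0]]
force: [-0.7, 0.2, 4.7]
opening: 0.261
grasp_force: 30.0
```

Call:
jog_arm:
  rows: "0 0 0 -0.03 0 0 0;0 0 0 -0.1 0 0 0;0 0 0 -0.18 0 0 0;0 0 0 -0.26 0 0 0;0 0 0 -0.34 0 0 0;0 0.04 0 -0.38 0 0 0;0 0.12 -0.03 -0.38 0 0 0;0 0.2 -0.06 -0.38 0 0 0;0 0.28 -0.09 -0.38 0 0 0;0 0.36 -0.12 -0.38 0 0 0;0 0.44 -0.122 -0.38 0 0 0;0 0.52 -0.122 -0.38 0 0 0;0 0.58 -0.122 -0.38 0 0 0;0 0.595 -0.122 -0.38 0 0 0;0 0.595 -0.122 -0.38 0 0 0;0 0.595 -0.122 -0.38 0 0 0;0 0.595 -0.122 -0.38 0 0 0"

```text
time_s: 14.95
position: [0.5065, 0.1619, 0.2334]
tcp_rot: [[0.001, 1.0, -0.0], [1.0, -0.001, -0.001], [-0.001, -0.0, -1.0]]
force: [0.4, -0.3, 0.3]
opening: 0.265
grasp_force: 30.0
```

```bash
python3 - <<'E'
from h import *
s,p=wrist();print(s['time_s'],s['position'],s['opening'])
for n in ('wrist','top','side'):
    q=p if n=='wrist' else capture(n)
    print(n,'mouth',[(np.round(d['point'],4).tolist(),round(d['conf'],2)) for d in spot_point('jar_mouth',q)[:2]],'jar',[(np.round(d['point'],4).tolist(),round(d['conf'],2)) for d in spot_point('cork_jar',q)[:2]],'cork',[(np.round(d['point'],4).tolist(),round(d['conf'],2)) for d in spot_point('wine_cork',q)[:2]])
print(proj(p,(.507,.249,.14)),proj(p,(.507+.022,.249,.14)))
cv2.imwrite('pics/w4.png',p['pixels'][:,:,::-1])
E
```

```text
14.95 [0.506514   0.16186566 0.23340537] 0.26530611555052924
wrist mouth [([0.506, 0.2493, 0.1408], 0.98), ([0.5077, 0.2481, -0.002], 0.15)] jar [([0.5107, 0.2469, 0.0008], 0.95)] cork [([0.5049, 0.1593, 0.1868], 0.62)]
top mouth [([0.5125, 0.2478, 0.1392], 0.47)] jar [([0.5072, 0.2525, 0.003], 0.6), ([0.5097, 0.249, 0.1381], 0.33)] cork []
side mouth [([0.5032, 0.2536, 0.1388], 0.67)] jar [([0.507, 0.2501, -0.0019], 0.97)] cork [([0.5008, 0.166, 0.1929], 0.52)]
[325.04572696  88.42828292] [358.54235377  88.49122219]
```

View pics/w4.png

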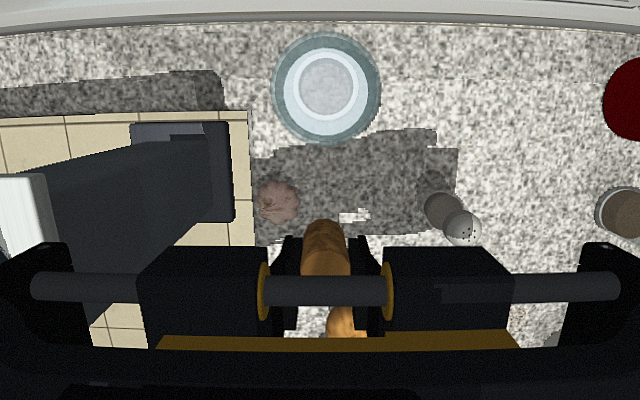

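Wrist view: the jar mouth ring is centred at (325,87), which gives (0.507, 0.250), and the cork is held at (323,250). I'll insert and release.

Call:
jog_arm:
  rows: "0 0.08 0 0 0 0 0;0 0.15 0 0 0 0 0;0 0.176 0.001 0 0 0 0;0 0.176 0.001 0 0 0 0;0 0.176 0.001 0.03 0 0 0;0 0.176 0.001 0.06 0 0 0;0 0.176 0.001 0.09 0 0 0;0 0.176 0.001 0.115 0 0 0;0 0.176 0.001 0.13 0 0 0;0 0.176 0.001 0.13 0 0 0;0 0.176 0.001 0.13 0 0 0"

```text
time_s: 16.47
position: [0.507, 0.2505, 0.1684]
tcp_rot: [[0.001, 1.0, -0.001], [1.0, -0.001, -0.0], [-0.0, -0.001, -1.0]]
force: [0.6, -0.9, -0.9]
opening: 0.263
grasp_force: 30.0
```

Call:
jog_arm:
  rows: "0.6 0 0 0 0 0 0;0.6 0 0 0 0 0 0;0.6 0 0 0 0 0 0;0.6 0 0 0 0 0 0;0.6 0 0 -0.06 0 0 0;0.6 0 0 -0.13 0 0 0;0.6 -0.08 -0.02 -0.14 0 0 0;0.6 -0.16 -0.04 -0.14 0 0 0;0.6 -0.24 -0.06 -0.14 0 0 0;0.6 -0.32 -0.08 -0.14 0 0 0;0.6 -0.4 -0.087 -0.14 0 0 0;0.6 -0.48 -0.087 -0.14 0 0 0;0.6 -0.56 -0.087 -0.14 0 0 0;0.6 -0.64 -0.087 -0.14 0 0 0;0.6 -0.72 -0.087 -0.14 0 0 0;0.6 -0.79 -0.087 -0.14 0 0 0;0.6 -0.81 -0.087 -0.14 0 0 0;0.6 -0.81 -0.087 -0.14 0 0 0;0.6 -0.81 -0.087 -0.14 0 0 0"

```text
time_s: 18.05
position: [0.463, -0.1535, 0.2385]
tcp_rot: [[0.002, 1.0, -0.0], [1.0, -0.002, 0.001], [0.001, -0.0, -1.0]]
force: [0.9, 0.6, -0.5]
opening: 0.6
grasp_force: 0.0
```

```bash
python3 - <<'E'
from h import *
s,p=wrist();print(s['time_s'],s['position'],s['opening'])
S=capture('side');T=capture('top')
for n,q in (('w',p),('s',S),('t',T)):
    for l in ['mushroom_cork','mushroom_cork_center','wine_cork_center','cork_ball_center']: print(n,l,[(np.round(d['point'],4).tolist(),round(d['conf'],2)) for d in spot_point(l,q)[:2]])
a=cv2.resize(S['pixels'][190:350,220:400,::-1],None,fx=3,fy=3,interpolation=3)
b=cv2.resize(p['pixels'][120:,200:440,::-1],None,fx=480/280*.7,fy=480/280,interpolation=3)
cv2.imwrite('pics/c5.png',np.hstack([a,b[:480,:255]]))
E
```

```text
18.05 [ 0.46298961 -0.1534918   0.2385465 ] 0.6002902240130294
w mushroom_cork [([0.4629, -0.1554, -0.0007], 0.88)]
w mushroom_cork_center []
w wine_cork_center []
w cork_ball_center [([0.5144, -0.074, 0.0255], 0.7)]
s mushroom_cork [([0.511, 0.25, -0.0006], 0.74), ([0.4599, -0.1534, 0.0001], 0.57)]
s mushroom_cork_center [([0.463, -0.1565, 0.0227], 0.62)]
s wine_cork_center []
s cork_ball_center [([0.5339, 0.021, 0.0866], 0.78), ([0.5181, -0.0688, 0.0292], 0.71)]
t mushroom_cork [([0.6361, 0.002, 0.0012], 0.58), ([0.4625, -0.1547, -0.0037], 0.56)]
t mushroom_cork_center [([0.4726, -0.1551, 0.0284], 0.43), ([0.5348, 0.0226, 0.0614], 0.18)]
t wine_cork_center [([0.6332, 0.1251, -0.0025], 0.65)]
t cork_ball_center [([0.5167, -0.0682, 0.0305], 0.79), ([0.5324, 0.0214, 0.0906], 0.75)]
```

View pics/c5.png

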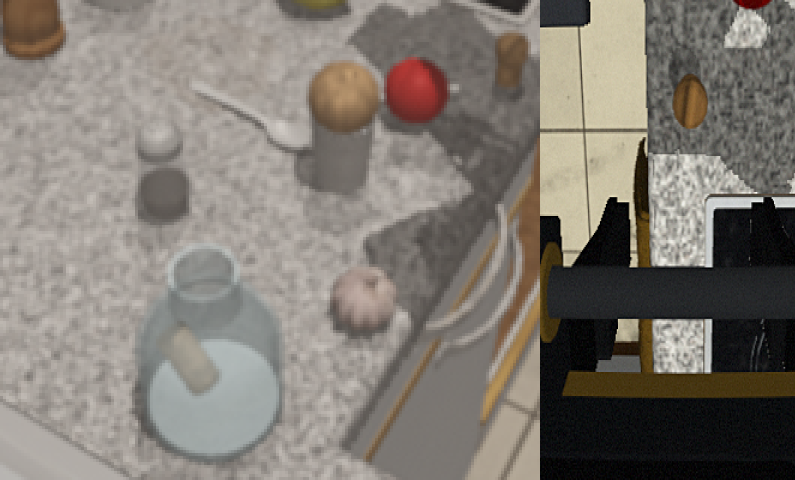

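Side crop: the wine cork lies inside the jar at (192,360) and the ball is on the cup at (344,96). The mushroom cork stands at (0.463, -0.155), so I'll descend and grip its head.

Call:
jog_arm:
  rows: "0.6 -0.003 0 0.07 0 0 0;0.6 -0.003 0 0.14 0 0 0;0.6 -0.003 0 0.21 0 0 0;0.6 -0.003 0 0.28 0 0 0;0.6 -0.003 0 0.33 0 0 0;0.6 -0.003 0 0.365 0 0 0;0.6 -0.003 0 0.382 0 0 0;0.6 -0.003 0 0.388 0 0 0;0.6 -0.003 0 0.388 0 0 0;0 -0.003 0 0.388 0 0 0;0 -0.003 0 0.388 0 0 0;0 -0.003 0 0.388 0 0 0;0 -0.003 0 0.388 0 0 0;0 -0.003 0 0.388 0 0 0;0 -0.003 0 0.388 0 0 0"

```text
time_s: 20.05
position: [0.4638, -0.1556, 0.0453]
tcp_rot: [[0.0, 1.0, 0.001], [1.0, -0.0, -0.001], [-0.001, 0.001, -1.0]]
force: [-0.2, 0.4, 4.7]
opening: 0.328
grasp_force: 30.0
```

Call:
jog_arm:
  rows: "0 0 0 -0.03 0 0 0;0 0 0 -0.1 0 0 0;0 0 0 -0.18 0 0 0;0 0 0 -0.26 0 0 0;0 0 0 -0.34 0 0 0;0 0.04 0 -0.38 0 0 0;0 0.12 0.03 -0.38 0 0 0;0 0.2 0.06 -0.38 0 0 0;0 0.28 0.086 -0.38 0 0 0;0 0.36 0.086 -0.38 0 0 0;0 0.44 0.086 -0.38 0 0 0;0 0.52 0.086 -0.38 0 0 0;0 0.6 0.086 -0.38 0 0 0;0 0.63 0.086 -0.38 0 0 0;0 0.635 0.086 -0.38 0 0 0;0 0.635 0.086 -0.38 0 0 0;0 0.635 0.086 -0.38 0 0 0;0 0.635 0.086 -0.38 0 0 0"

```text
time_s: 21.55
position: [0.5065, 0.1609, 0.2345]
tcp_rot: [[0.002, 1.0, -0.0], [1.0, -0.002, -0.0], [-0.0, -0.0, -1.0]]
force: [-0.4, -0.1, -0.4]
opening: 0.327
grasp_force: 30.0
```

```bash
python3 - <<'E'
from h import *
s,p=wrist();print(s['time_s'],s['position'],s['opening'])
for l in ['jar_mouth','mushroom_cork','mushroom_cork_center']: print(l,[(np.round(d['point'],4).tolist(),round(d['conf'],2)) for d in spot_point(l,p)[:2]])
P=np.array(s['position']);print('pred end',proj(p,P+[0,0,-.045]),'top',proj(p,P+[0,0,0]))
for o in outline_of('mushroom_cork',p)[:2]:
    ys,xs=np.nonzero(o['region']);print(o['conf'],xs.min(),xs.max(),ys.min(),ys.max(),xs.mean(),ys.mean())
cv2.imwrite('pics/w6.png',cv2.resize(p['pixels'][20:340,220:430,::-1],None,fx=1.8,fy=1.8))
E
```

```text
21.55 [0.50648019 0.16089259 0.23445577] 0.3266721297644563
jar_mouth [([0.507, 0.2496, 0.1396], 0.64)]
mushroom_cork [([0.5053, 0.1627, 0.189], 0.85)]
mushroom_cork_center [([0.5048, 0.1622, 0.2114], 0.97), ([0.5263, 0.2422, 0.0339], 0.68)]
pred end [324.26239362 240.76264914] top [324.03983943 278.88961986]
0.78 294 355 217 275 324.08179886685554 250.75779036827194
```

View pics/w6.png

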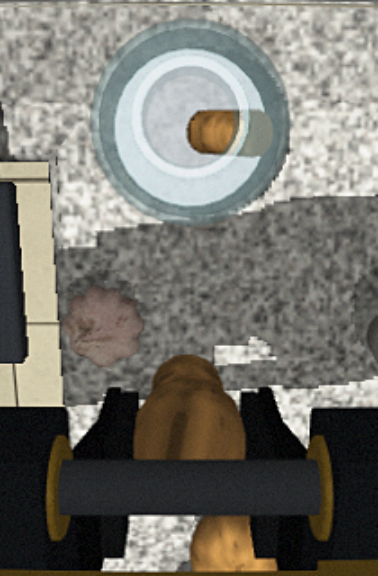

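Wrist crop: the wine cork lies on the jar floor at crop (228,130). The mushroom cork is held upright, with its stem end at crop (187,372). I'll insert it.

Call:
jog_arm:
  rows: "0 0.08 0 0 0 0 0;0 0.15 0.001 0 0 0 0;0 0.174 0.001 0 0 0 0;0 0.174 0.001 0 0 0 0;0 0.174 0.001 0.03 0 0 0;0 0.174 0.001 0.06 0 0 0;0 0.174 0.001 0.09 0 0 0;0 0.174 0.001 0.115 0 0 0;0 0.174 0.001 0.132 0 0 0;0 0.174 0.001 0.132 0 0 0;0 0.174 0.001 0.132 0 0 0"

```text
time_s: 22.72
position: [0.507, 0.2484, 0.1683]
tcp_rot: [[0.001, 1.0, -0.001], [1.0, -0.001, -0.001], [-0.001, -0.001, -1.0]]
force: [0.2, 0.0, -0.5]
opening: 0.331
grasp_force: 30.0
```

Call:
jog_arm:
  rows: "0.6 0 0 0 0 0 0;0.6 0 0 0 0 0 0;0.6 0 0 0 0 0 0;0.6 0 0 0 0 0 0;0.6 0 0 -0.06 0 0 0;1 0 0 -0.13 0 0 0;1 -0.08 0.02 -0.14 0 0 0;1 -0.16 0.04 -0.14 0 0 0;1 -0.24 0.054 -0.14 0 0 0;1 -0.32 0.054 -0.14 0 0 0;1 -0.4 0.054 -0.14 0 0 0;1 -0.44 0.054 -0.14 0 0 0;1 -0.449 0.054 -0.14 0 0 0;1 -0.449 0.054 -0.14 0 0 0;1 -0.449 0.054 -0.14 0 0 0"

```text
time_s: 23.97
position: [0.5339, 0.0252, 0.2387]
tcp_rot: [[0.001, 1.0, 0.0], [1.0, -0.001, 0.001], [0.001, 0.0, -1.0]]
force: [-0.7, -0.0, 0.5]
opening: 0.997
grasp_force: 0.0
```

```bash
python3 - <<'E'
from h import *
s,p=wrist();S=capture('side');print(s['time_s'],s['position'],s['opening'])
for n,q in (('w',p),('s',S)):
    for l in ['mushroom_cork_center','cork_ball_center','jar_mouth']: print(n,l,[(np.round(d['point'],4).tolist(),round(d['conf'],2)) for d in spot_point(l,q)[:2]])
for q in (p,S):
    b=outl('cork_ball',q,(.534,.024,.088))
    if b: print(b,atz(ray(q,b[0]),.088))
a=cv2.resize(S['pixels'][200:350,230:390,::-1],None,fx=3,fy=3,interpolation=3)
b=cv2.resize(p['pixels'][::,180:480,::-1],None,fx=1.125,fy=1.125)
cv2.imwrite('pics/c7.png',np.hstack([a,b[:450,:320]]))
E
```

```text
23.9667 [0.53387081 0.02522997 0.23873325] 0.9967966952978625
w mushroom_cork_center []
w cork_ball_center [([0.5145, -0.0711, 0.0216], 0.93), ([0.536, 0.0256, 0.0913], 0.61)]
w jar_mouth []
s mushroom_cork_center []
s cork_ball_center [([0.518, -0.0712, 0.0288], 0.76), ([0.5374, 0.0217, 0.0879], 0.69)]
s jar_mouth [([0.5046, 0.2511, 0.1378], 0.74), ([0.5404, 0.0244, 0.0616], 0.34)]
((np.float64(324.71166032953107), np.float64(193.46546261089986)), 3156, 0.69) [0.53411716 0.02592128 0.088     ]
((np.float64(334.2968421052632), np.float64(221.94736842105263)), 475, 0.84) [0.5324145  0.02340485 0.088     ]
```

View pics/c7.png

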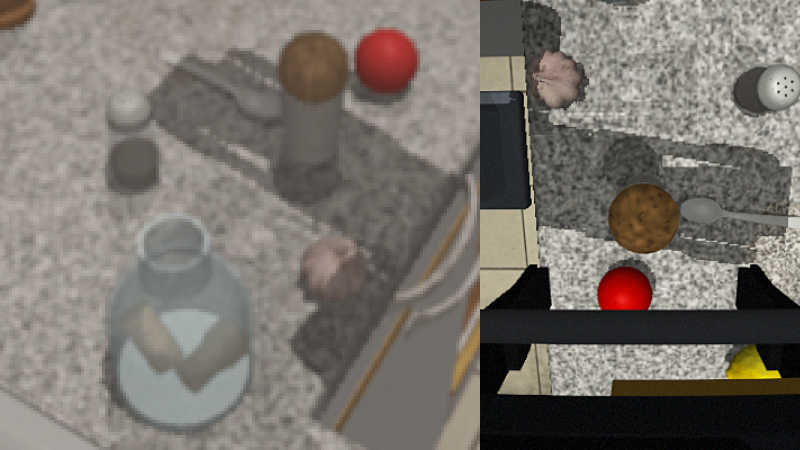

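Both corks are in the jar, at side crop (150,335) and (215,355). The ball is on the cup, centred at (0.534, 0.025). I'll pick it up.

Call:
jog_arm:
  rows: "1 0 0 0.07 0 0 0;1 0 0 0.14 0 0 0;1 0 0 0.2 0 0 0;1 0 0 0.24 0 0 0;1 0 0 0.27 0 0 0;1 0 0 0.282 0 0 0;1 0 0 0.282 0 0 0;1 0 0 0.282 0 0 0;0 0 0 0.282 0 0 0;0 0 0 0.282 0 0 0;0 0 0 0.282 0 0 0;0 0 0 0.282 0 0 0;0 0 0 0.282 0 0 0;0 0 0 0.282 0 0 0;0 0 0 0.282 0 0 0"

```text
time_s: 25.72
position: [0.5341, 0.0246, 0.0979]
tcp_rot: [[0.0, 1.0, 0.001], [1.0, -0.0, -0.0], [-0.0, 0.001, -1.0]]
force: [0.4, -0.8, 2.2]
opening: 0.63
grasp_force: 30.0
```

Call:
jog_arm:
  rows: "0 0 0 -0.02 0 0 0;0 0 0 -0.06 0 0 0;0 0 0 -0.12 0 0 0;0 0 0 -0.2 0 0 0;0 0 0 -0.27 0 0 0;0 0.04 0 -0.28 0 0 0;0 0.12 -0.02 -0.28 0 0 0;0 0.2 -0.04 -0.28 0 0 0;0 0.28 -0.054 -0.28 0 0 0;0 0.36 -0.054 -0.28 0 0 0;0 0.42 -0.054 -0.28 0 0 0;0 0.445 -0.054 -0.28 0 0 0;0 0.45 -0.054 -0.28 0 0 0;0 0.45 -0.054 -0.25 0 0 0;0 0.45 -0.054 -0.21 0 0 0;0 0.45 -0.054 -0.18 0 0 0;0 0.45 -0.054 -0.166 0 0 0;0 0.45 -0.054 -0.166 0 0 0;0 0.45 -0.054 -0.166 0 0 0"

```text
time_s: 27.3
position: [0.5073, 0.2486, 0.1807]
tcp_rot: [[0.002, 1.0, -0.0], [1.0, -0.002, -0.0], [-0.0, -0.0, -1.0]]
force: [0.2, -0.2, 0.0]
opening: 0.629
grasp_force: 30.0
```

```bash
python3 - <<'E'
from h import *
s,p=wrist();S=capture('side');print(s['time_s'],s['position'],s['opening'],s['force'])
for n,q in (('w',p),('s',S)):
    for l in ['cork_ball_center','jar_mouth','cork_jar','cup_mouth']: print(n,l,[(np.round(d['point'],4).tolist(),round(d['conf'],2)) for d in spot_point(l,q)[:2]])
E
```

```text
27.3 [0.5073274  0.24860333 0.1806842 ] 0.6291839429162669 [ 0.15601408 -0.18334904  0.00742279]
w cork_ball_center [([0.5075, 0.2467, 0.169], 0.66)]
w jar_mouth []
w cork_jar [([0.5084, 0.247, -0.002], 0.97)]
w cup_mouth []
s cork_ball_center [([0.5169, -0.0722, 0.0272], 0.89), ([0.5052, 0.2449, 0.1718], 0.61)]
s jar_mouth [([0.5072, 0.2507, 0.1382], 0.81), ([0.6653, -0.1637, -0.0013], 0.61)]
s cork_jar [([0.5098, 0.2483, -0.0032], 0.95)]
s cup_mouth [([0.5309, 0.0237, 0.0683], 0.56)]
```

Call:
jog_arm:
  rows: "0 0.002 0 0.005 0 0 0;0 0.002 0 0.01 0 0 0;0 0.002 0 0.015 0 0 0;0 0.002 0 0.019 0 0 0;0 0.002 0 0.021 0 0 0;0 0.002 0 0.022 0 0 0;0 0.002 0 0.022 0 0 0"

```text
time_s: 28.38
position: [0.5073, 0.2503, 0.1715]
tcp_rot: [[-0.0, 1.0, 0.001], [1.0, 0.0, -0.001], [-0.001, 0.001, -1.0]]
force: [-2.6, -2.7, 13.7]
opening: 0.63
grasp_force: 30.0
```

Call:
jog_arm:
  rows: "0 0 0 -0.002 0 0 0;0 0 0 -0.002 0 0 0;0.68 0 0 -0.002 0 0 0;0.72 0 0 -0.002 0 0 0;0.8 0 0 -0.002 0 0 0;0.9 0 0 -0.002 0 0 0;1 0 0 -0.002 0 0 0;1 0 0 -0.002 0 0 0;1 0 0 -0.03 0 0 0;1 0 0 -0.08 0 0 0;1 0 0 -0.15 0 0 0;1 -0.06 0 -0.2 0 0 0;1 -0.14 0 -0.2 0 0 0;1 -0.22 0 -0.2 0 0 0;1 -0.24 0 -0.2 0 0 0;1 -0.24 0 -0.2 0 0 0;1 -0.24 0 -0.2 0 0 0;1 -0.24 0 -0.2 0 0 0"

```text
time_s: 29.88
position: [0.5069, 0.1316, 0.2693]
tcp_rot: [[-0.0, 1.0, -0.0], [1.0, 0.0, 0.001], [0.001, -0.0, -1.0]]
force: [0.2, 0.0, 0.0]
opening: 1.0
grasp_force: 0.0
```

```bash
python3 - <<'E'
from h import *
s,p=wrist();S=capture('side');T=capture('top');print(s['time_s'],s['position'],s['opening'],s['force'])
rs=[]
for q in (S,T,p):
    b=outl('cork_ball',q,(.507,.249,.161))
    if b: rs.append(ray(q,b[0]));print(b)
print(tri(rs))
a=cv2.resize(S['pixels'][190:350,230:400,::-1],None,fx=2.5,fy=2.5,interpolation=3)
b=cv2.resize(p['pixels'][:320,180:480,::-1],None,fx=1.25,fy=1.25)
cv2.imwrite('pics/c8.png',np.hstack([a[:400],b[:400]]))
E
```

```text
29.8833 [0.50688567 0.13163153 0.26932703] 0.9995019402863126 [0.24679568 0.0099243  0.03793364]
((np.float64(286.85750636132315), np.float64(272.1145038167939)), 786, 0.87)
((np.float64(213.54766355140188), np.float64(212.77383177570093)), 535, 0.87)
(array([0.50462436, 0.25063276, 0.16598213]), [np.float64(1.2), np.float64(1.2)])
```

View pics/c8.png

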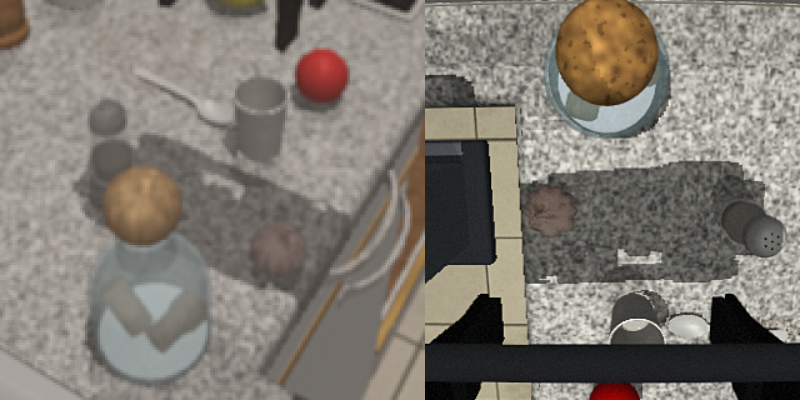

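The ball sits on the jar mouth, with its side outline at (286.9,272.1) against (286.6,271.7) at the start. Both corks are inside, and the cup is upright and empty.

```bash
python3 -c "
from rig import bot
print(bot.hand_in())"
```

```text
the job is handed in; nothing more can be done
None
```

Job done and handed in at about 30 s of the 72 s: I parked the cork ball on the cup, dropped both corks into the jar, and set the ball back on its mouth; the last pictures show jar and cup upright in place, and I never touched the other things.

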